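# Check the rubber of a returned crutch tip with the pin gauge

### The job

Check the rubber of the red crutch tip: lift the blue pin gauge from its square grey cradle, stand its pin upright on the middle of the red tip's tread and push straight down until the yellow pointer stands in the green band (pin pushed back about 14 mm), without driving the pin right home, and hold it there for a second. Do not press the pin on anything else. Then stand the gauge back upright on its cradle, pin in the hole, and let go.

Things in the scene. Friction and masses are not known exactly. Their poses are not given: they have to be found in the camera images.
- gauge_grip (a point): Grip point of the loose blue pin gauge, on its axis (z up). Plain round body 38 mm across, about 0.25 kg, on a steel foot 60 mm across. This point is 80 mm above the foot's underside, 30 mm below the top. A pin 8 mm across stands 25 mm out below the foot, its end 105 mm under this point. White scale with green band on the lower 54 mm of the body. At the start it stands on its cradle, pin hanging in the hole.
- gauge_pin (a joint): How far the sprung pin is pushed back into the gauge, in m: 0 fully out, 0.025 fully home (flush with the foot). About 0.3 N per mm on top of 0.9 N (5 N at 0.014); it comes out again by itself. A yellow pointer rises with it along the scale and stands in the green band from about 0.010 to 0.020.
- red_tip_top (a point): Centre of the upper face (tread) of the red rubber crutch tip, unpressed: flat, round, 54 mm across, 65 mm above the desk; fixed, tread up, on a wooden base 70 mm square. The rubber gives about 1 mm for every 3 mm the pin goes back: pushing the gauge down 18 mm after first touch brings the pin to about 14 mm. A grey and a black tip of the same shape stand near.
- cradle_top (a point): Centre of the hole in the top of the gauge's fixed grey cradle, at rim height, 40 mm above the desk. The cradle is a block 90 mm square with an upright hole 34 mm square. With the gauge in place its foot rests on the rim and its grip point is 80 mm above this point.

How it is judged (in metres and radians):
On the way:
1. The gauge stands upright on the red tip with its pin pushed back 8 to 22 mm, held there (value of joint gauge_pin between 0.008 and 0.022 m and horizontal distance between gauge_grip and red_tip_top below 0.018 m and angle between gauge_grip's own z axis and vertical below 0.2 rad and z of gauge_grip in the frame of red_tip_top between 0.06 and 0.1 m), for 0.7 s.
At the end, for the whole second after the job is handed in: The gauge stands upright (within 7 degrees) on its cradle, foot on the rim (within 6 mm), centred within 14 mm, its pin fully out (within 3 mm) in the hole, released (horizontal distance between gauge_grip and cradle_top below 0.014 m and z of gauge_grip in the frame of cradle_top between 0.074 and 0.086 m and angle between gauge_grip's own z axis and vertical below 0.12 rad and value of joint gauge_pin below 0.003 m); the robot touches nothing.
It fails at once if The pin is driven home (pushed back more than 23.5 mm) (value of joint gauge_pin above 0.0235 m).
It fails at once if The pin is pressed (more than 5 mm) on anything but the red tip (value of joint gauge_pin above 0.005 m and horizontal distance between gauge_grip and red_tip_top above 0.035 m).
It fails at once if The gauge is tipped over (more than 45 degrees) (angle between gauge_grip's own z axis and vertical above 0.785 rad).
It also fails if it takes over 48 s, if anything falls off the work surface, if the arm or the gripper's body presses on something with over 40 N, if the wrist force passes 120 N, or if a joint passes its speed limit or range.

### The arm

A 6-joint arm with a two-finger parallel gripper is mounted at the origin on the work surface. World frame = base frame: x ahead of the robot, y to its left, z up, the work surface at z = 0. Lengths are in mm, angles in rad, forces in N, time in s.
With the tool pointing down it reaches from about 275 to 975 mm from the base axis. Payload 8.4 kg.
Tool frame: the origin (TCP) lies at the very end of the fingers, on their centre line; the grasp point (between the pads) lies 19 mm behind it (grip_depth is the distance from the TCP to the grasp point, in mm); z points along the fingers, x is the direction in which the jaws open and shut, and the axes are right-handed (so a half turn about z gives the same grasp; the last joint's range is limited). The gripper opens to 92 mm and grips with 3 to 60 N. Pads are 20 mm wide; open, the fingers measure 128 mm over their backs; the gripper's body (75 mm by 189 mm) begins 69 mm behind the grasp point.
Start: joints at [1.24, 0.353, 1.633, -0, 1.155, -0.002], TCP at [201.816, 591.522, 180.983] pointing down, gripper open.
Joint ranges: [-2.63, 2.63], [-0.92, 2.1], [0.06, 2.66], [-1.3, 4.44], [0, 2.69], [-3.02, 3.02]. Speed limits (rad/s): [2.22, 2.22, 2.79, 3.14, 3.14, 3.14].

### API

Orientations are given as a unit quaternion [w, x, y, z].
In Python, from plant import * gives the robot as it stands.
- The arm moves only by the shell command python3 -m creep 'ROWS' [FORCE]. ROWS is JSON, a list of rows, each a list of 5 numbers: the shift along the tool's x, y, z in mm, then the turn about the tool's z in degrees, then the finger opening in mm, from 0 to 91.9. In form: [[dx, dy, dz, twist, hand], ...]. A call has 1 to 5 rows; each row is the pose to reach, as a shift and turn from the pose commanded when the call began, along the tool's axes at that moment; what a row does not reach only later rows make up. A row lasts 1/8 s, in which the tool goes at most 62.5 mm and 10.7 degrees, less where a joint would pass 70% of its speed; a pose out of reach is approached as far as the arm can. A call with a gripper value outside its range is refused whole. The fingers move at their own pace and stop on an object; FORCE is the grip in N (left out, the last holds). Time passes only in rows, so rows that repeat a pose let the fingers close. It gives the time, the measured TCP pose, the force and the opening at its end, in the units of the state.
- get_state(): the state, without advancing time (a new reading comes with each control period).
- grab_frame(name): name is "scene" or "top" or "wrist"; returns the picture (420x560x3 uint8, red, green, blue); there is no depth.
- camera_params(name): a dict with "intrinsics" (3x3 intrinsics, pixels), "origin" and "rotation" of the camera in the world; the wrist camera has in their place "hand_eye" (4x4, takes a point from camera to tool coordinates, whose origin is the TCP and whose axes are the tool frame's). Camera axes: x right, y up, looking along -z (the intrinsics and any distortion apply to the point x, -y, -z); pixel columns grow to the right and rows downward; lengths in mm; the calibration is good to about 2 mm. A picture is of the moment at which its call begins: read the wrist's pose just before it. camera_params takes no time and is no camera call.
- close_job(): hands the job in, once; it reports no verdict.
Trained networks look in the newest picture that a camera, given by its name, has taken for a name from the list of things; names that differ only in an ending like _2 or _b are one class to them, and where a whole thing is asked for, a point or a joint stands for the part that bears it (a point fixed in the world has none). Each returns a list of dicts, best first, with "score" (0 to 1); they miss things now and then, are a little off and sometimes report something else, mostly with a low value. They report only what shows in the picture. A call takes as long as a camera call.
- outline_of(camera, thing): "mask" (420x560 bool, what is visible of it) and "extent" ([left, top, width, height] in pixels, round what is visible of it).
The state is a dict: "time_s": time; "joint_pos": joint angles; "qvel": joint speeds; "tau": joint torques, N m; "ee_pos": TCP position; "orientation": TCP orientation; "force": force on the tool from outside, world axes, zero at the start; "wrist_torque": the same for the moment, N m; "finger_gap": opening from 0.0 (shut) to 1.0 (fully open).
Only numpy, scipy, OpenCV 4.12 (cv2) and the standard library are available. Lean on these libraries where they do the work, as an engineer would, in place of code of your own. Each camera call takes 0.05 s, during which the arm holds its last target. There are 200 camera calls.

## Working session

There is one attempt and no reset: what is moved stays moved. The work goes in short steps, Python scripts to look and compute and a shell command to move; the robot and the scene stay as the last step left them, time stands still between calls to the robot, and variables do not carry over. Pictures are saved under pics/ and viewed, about 8 in all and at most 12, crops included, and the job is handed in when it is done.

```bash
mkdir -p pics; ls
cat > h.py <<'E'
from plant import *
import numpy as np, cv2
from scipy.spatial.transform import Rotation as R
def cam(n):
    p=camera_params(n); K=np.array(p["intrinsics"])
    if n=="wrist":
        s=get_state(); q=s["orientation"]; Rt=R.from_quat([q[1],q[2],q[3],q[0]]).as_matrix()
        H=np.array(p["hand_eye"]); return K,Rt@H[:3,:3],Rt@H[:3,3]+np.array(s["ee_pos"])
    return K,np.array(p["rotation"]),np.array(p["origin"])
def ray(c,u,v,z):
    K,Rc,o=c; d=Rc@(np.diag([1,-1,-1])@np.linalg.inv(K)@[u,v,1]); return o+d*(z-o[2])/d[2]
def proj(c,P):
    K,Rc,o=c; q=np.diag([1,-1,-1])@(Rc.T@(np.array(P)-o)); a=K@q; return a[:2]/a[2]
def save(im,f): cv2.imwrite("pics/"+f,im[:,:,::-1])
E
python3 - <<'E'
from h import *
ims=[]
for n in ("scene","top"):
    im=grab_frame(n); ims.append(im)
    c=cam(n); print(n,c[2],camera_params(n).keys())
    for t in ("gauge_grip","red_tip_top","cradle_top"):
        try: print(t,[(r["score"],r["extent"]) for r in outline_of(n,t)])
        except Exception as e: print(t,e)
save(np.vstack([ims[0]]),"a.png"); save(ims[1],"b.png")
s=get_state(); print(s["time_s"],s["ee_pos"],s["orientation"],s["force"])
E
```

```text
pics
scene [773.39991938 294.72914366 736.13454137] dict_keys(['intrinsics', 'origin', 'rotation'])
gauge_grip [(0.7, [204.3, 106.7, 23.5, 46.5])]
red_tip_top [(0.73, [343.3, 264.1, 44.6, 43.5])]
cradle_top [(0.93, [192.1, 126.3, 49.6, 47.2])]
top [339.76564747 -24.28338692 888.64001547] dict_keys(['intrinsics', 'origin', 'rotation'])
gauge_grip [(0.68, [396.9, 204.3, 43.5, 39.0])]
red_tip_top [(0.97, [145.2, 224.4, 46.2, 46.4])]
cradle_top [(0.88, [385.1, 199.7, 54.4, 57.1])]
0.4 [201.81816445 591.45273071 180.87343976] [ 6.40877068e-05  8.13305016e-01  5.81837555e-01 -8.04581298e-05] [-0.00418754  0.18419211 -0.73614453]
```

View pics/a.png

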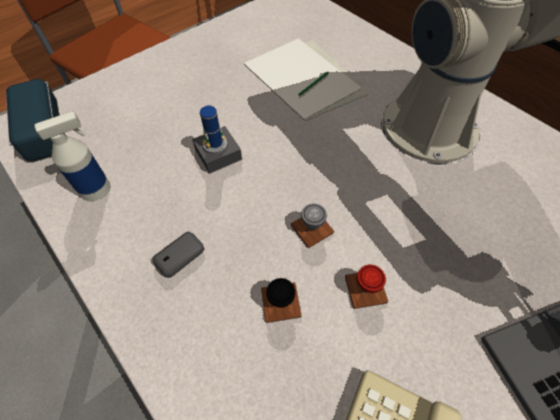

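View pics/b.png

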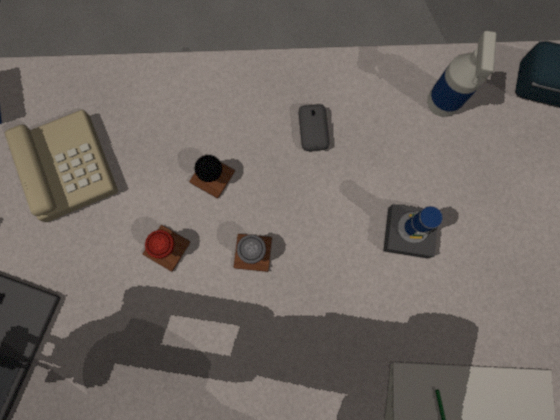

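The scene view shows the gauge standing on its cradle at about (211,130) and the red tip at (371,278). In the top view the gauge's top is at about (430,216), the cradle at (411,231) and the red tread at (159,243). The grey and black tips stand clear of both.

Run:
```python
from h import *
from scipy.optimize import least_squares
for n in ("top","scene"):
    im=grab_frame(n); c=cam(n)
    m=outline_of(n,"cradle_top")[0]["mask"]; 
    cr=outline_of(n,"cradle_top")[0]["extent"]
    hsv=cv2.cvtColor(im,cv2.COLOR_RGB2HSV)
    rm=outline_of(n,"red_tip_top")[0]["mask"]
    g=outline_of(n,"gauge_grip")[0]["mask"]
    blue=(hsv[...,0]>95)&(hsv[...,0]<130)&(hsv[...,1]>120)&(cv2.dilate(g.astype(np.uint8),np.ones((9,9)))>0)
    for nm,k in (("red",rm),("gauge",g),("blue",blue),("cradle",m)):
        ys,xs=np.nonzero(k); print(n,nm,xs.mean().round(1),ys.mean().round(1),xs.min(),xs.max(),ys.min(),ys.max(),k.sum())
    save(cv2.resize(im,None,fx=1,fy=1),n+"2.png")
    # column centroid: silhouette of gauge body+tread
    red=(((hsv[...,0]<8)|(hsv[...,0]>172))&(hsv[...,1]>180)&(cv2.dilate(rm.astype(np.uint8),np.ones((5,5)))>0))
    ys,xs=np.nonzero(red); print("redpix",xs.mean(),ys.mean(),ray(c,xs.mean(),ys.mean(),58), xs.max()-xs.min(),ys.max()-ys.min())
c=cam("top"); print("gauge top guess",ray(c,430,216,150),"red",ray(c,159,242,65))
c=cam("scene"); print("scene gauge",ray(c,209,110,150),"red",ray(c,371.5,276,65))
t=cv2.resize(grab_frame("top")[190:270,370:450],(400,400),interpolation=2); t2=cv2.resize(grab_frame("scene")[95:175,180:260],(400,400),interpolation=2)
save(np.hstack([t,t2]),"c.png")
```

```text
top red 165.5 246.6 144 189 224 270 1350
top gauge 419.0 223.5 398 442 206 242 1107
top blue 424.5 220.1 405 441 207 234 548
top cradle 406.7 234.4 384 436 204 256 1431Traceback (most recent call last):
  File "<stdin>", line 16, in <module>
  File "h.py", line 11, in ray
    K,Rc,o=c; d=Rc@(np.diag([1,-1,-1])@np.linalg.inv(K)@[u,v,1]); return o+d*(z-o[2])/d[2]
                ~~^^~~~~~~~~~~~~~~~~~~~~~~~~~~~~~~~~~~~~~~~~~~~~
ValueError: matmul: Input operand 1 has a mismatch in its core dimension 0, with gufunc signature (n?,k),(k,m?)->(n?,m?) (size 3 is different from 4)
```

```bash
sed -i 's/return K,np.array(p\["rotation"\]),/q=p["rotation"]; return K,R.from_quat([q[1],q[2],q[3],q[0]]).as_matrix(),/' h.py
python3 - <<'E'
from h import *
print(camera_params("top"))
ims={n:grab_frame(n) for n in ("top","scene")}
c=cam("top"); print("gauge top guess",ray(c,430,216,150),"red",ray(c,159,242,65),"cradle base c",ray(c,411,231,40))
c=cam("scene"); print("scene gauge",ray(c,209,110,150),"red",ray(c,371.5,276,65))
for n,P in (("top",(430,216)),):
    pass
t=cv2.resize(ims["top"][190:270,370:450],(400,400),interpolation=2); t2=cv2.resize(ims["scene"][95:175,180:260],(400,400),interpolation=2)
save(np.hstack([t,t2]),"c.png")
E
```

```text
{'intrinsics': array([[446.27790451,   0.        , 277.08500677],
       [  0.        , 446.27790451, 208.93589514],
       [  0.        ,   0.        ,   1.        ]]), 'origin': array([339.76564747, -24.28338692, 888.64001547]), 'rotation': array([-0.6906332 , -0.07630606,  0.07820134,  0.71490399])}
gauge top guess [ 482.89729731 -286.83529413  150.        ] red [467.59464866 192.04937311  65.        ] cradle base c [ 476.07626811 -286.16367535   40.        ]
scene gauge [ 480.80169312 -287.3335773   150.        ] red [464.81853606 193.04503146  65.        ]
```

View pics/c.png

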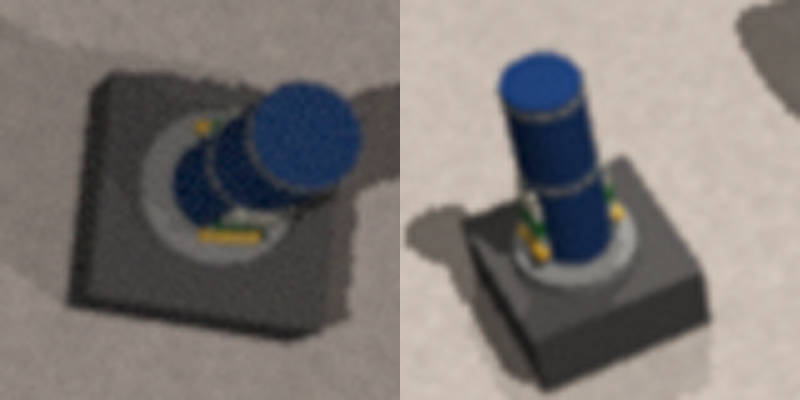

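```bash
python3 -m creep '[[0,0,-40,0,91.9],[-50,37,-60,0,91.9],[-740,548,-60,0,91.9],[-740,548,-60,0,91.9],[-740,548,-60,0,91.9]]' 10; python3 -c "
from h import *
s=get_state();print(s)"
```

```text
time_s: 1.38
ee_pos: [277.1, 354.5, 240.5]
orientation: [0.0, 0.813, 0.582, 0.0]
force: [1.2, -0.3, 0.3]
finger_gap: 1.0
{'time_s': 1.375, 'joint_pos': array([ 9.04083829e-01,  1.30811308e-02,  1.91694599e+00, -2.70953964e-04,
        1.21073800e+00, -3.38468467e-01]), 'qvel': array([-0.85637844, -0.5215506 ,  0.54486159, -0.00244382, -0.03094331,
       -0.8466836 ]), 'tau': array([  9.28345531, -31.69613957, -34.95416164,   0.41560974,
         0.30769628,   1.50731687]), 'ee_pos': array([277.14385944, 354.45383977, 240.51448715]), 'orientation': array([6.30825226e-06, 8.13108477e-01, 5.82112032e-01, 4.32720010e-04]), 'force': array([ 1.1625369 , -0.31914977,  0.29012148]), 'wrist_torque': array([ 0.01559366, -0.06397492, -0.00276027]), 'finger_gap': 0.9996768753667105}
```

```bash
python3 -m creep '[[-520,386,0,0,91.9],[-520,386,0,0,91.9],[-520,386,0,0,91.9],[-520,386,0,0,91.9],[-520,386,0,0,91.9]]'; python3 -m creep '[[-280,208,0,0,91.9],[-280,208,0,0,91.9],[-280,208,0,0,91.9],[-280,208,0,0,91.9],[-280,208,0,0,91.9]]'
```

```text
time_s: 2.0
ee_pos: [372.5, 56.7, 240.8]
orientation: [0.0, 0.813, 0.582, 0.001]
force: [1.0, 0.6, 0.3]
finger_gap: 1.002
time_s: 2.62
ee_pos: [467.8, -241.3, 240.6]
orientation: [0.0, 0.813, 0.582, 0.0]
force: [1.2, 1.3, 0.1]
finger_gap: 1.001
```

```bash
python3 -m creep '[[-25,18,0,0,91.9],[-25,18,0,0,91.9],[-25,18,0,0,91.9]]'
python3 - <<'E'
from h import *
s=get_state();print(s["ee_pos"],s["force"],s["joint_pos"])
c=cam("wrist"); im=grab_frame("wrist"); save(im,"w1.png")
for P in ([482,-287,150],[482,-287,40]): print(proj(c,P))
for t in ("gauge_grip","cradle_top"):
    for r in outline_of("wrist",t): print(t,r["score"],r["extent"])
E
```

```text
time_s: 3.0
ee_pos: [476.0, -267.8, 240.1]
orientation: [-0.0, 0.813, 0.582, -0.0]
force: [-0.5, 1.3, 0.1]
finger_gap: 0.999
[ 475.98864541 -267.82769119  240.10086531] [-0.49287174  1.28054597  0.12901702] [-5.15471312e-01  1.77029127e-01  1.73405558e+00  2.96621733e-04
  1.23130623e+00 -1.75736828e+00]
[266.66586321 216.02998676]
[270.58817842 195.37167384]
gauge_grip 0.96 [246.0, 173.1, 50.0, 62.3]
cradle_top 0.95 [230.3, 154.0, 71.7, 78.2]
```

View pics/w1.png

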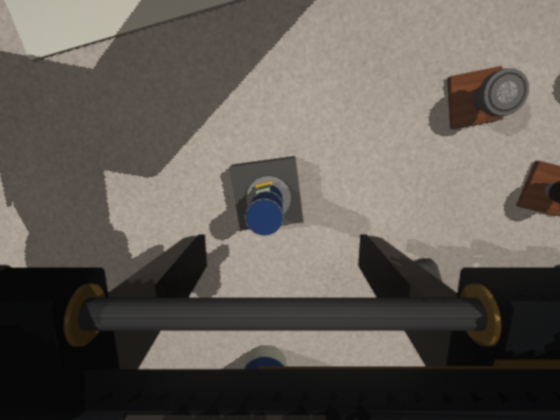

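The wrist view shows the gauge's top at about (264,217), within 3 px of my prediction. The cradle's corners are near (231,165), (296,157), (302,222) and (239,229).

Run:
```python
from h import *
c=cam("wrist"); print(ray(c,264.3,217,150),ray(c,267.3,193.5,40),ray(c,268.5,196.5,45))
s=get_state(); q=s["orientation"]; Rt=R.from_quat([q[1],q[2],q[3],q[0]]).as_matrix()
for P in ([482,-287,101],[482.5,-287.5,101]): print(Rt.T@(np.array(P)-s["ee_pos"]))
```

```text
[ 482.64620128 -289.30053352  150.        ] [ 478.60389737 -290.12619249   40.        ] [ 482.20627771 -289.4295164    45.        ]
[-16.71256926  11.72727315 139.53607816]
[-17.02506099  12.36158295 139.53612214]
```

```bash
python3 -m creep '[[-18,12,20,0,91.9],[-18,12,70,0,91.9],[-18,12,75,0,91.9],[-18,12,75,0,91.9]]'; python3 -c "
from h import *
s=get_state();print(s['ee_pos'],s['qvel'])"
```

```text
time_s: 3.65
ee_pos: [482.2, -289.0, 166.2]
orientation: [0.0, 0.813, 0.582, 0.0]
force: [0.3, -0.7, 0.2]
finger_gap: 1.0
[ 482.243804   -288.99779945  166.23935934] [-0.00138931 -0.01771122 -0.0254943  -0.00085957 -0.0002658  -0.0005243 ]
```

```bash
python3 -m creep '[[0,0,40,0,91.9],[0,0,65,0,91.9],[0,0,65,0,91.9],[0,0,65,0,60],[0,0,65,0,45]]' 30;  python3 -m creep '[[0,0,0,0,36],[0,0,0,0,30],[0,0,0,0,30],[0,0,0,0,30]]' 30; python3 -c "
from h import *
s=get_state();print(s['ee_pos'],s['force'],s['wrist_torque'],s['finger_gap']*91.9)"
```

```text
time_s: 4.28
ee_pos: [483.1, -290.0, 102.1]
orientation: [0.001, 0.813, 0.582, 0.001]
force: [-0.6, -0.4, 0.2]
finger_gap: 0.805
time_s: 4.78
ee_pos: [482.0, -289.5, 100.3]
orientation: [0.0, 0.813, 0.582, -0.0]
force: [-0.3, -0.6, 1.0]
finger_gap: 0.403
[ 481.97957577 -289.47715788  100.32465168] [-0.3101899  -0.56647884  0.98213515] [-0.00428043  0.03856306  0.01986537] 37.043004185840836
```

```bash
python3 -m creep '[[0,0,-10,0,30],[0,0,-35,0,30],[0,0,-70,0,30],[0,0,-100,0,30],[0,0,-100,0,30]]'
python3 - <<'E'
from h import *
s=get_state();print(s['ee_pos'],s['force'],s['wrist_torque'])
im=grab_frame("scene"); im2=grab_frame("wrist")
save(np.hstack([cv2.resize(im[60:200,140:280],(400,400)),cv2.resize(im2[120:320,180:380],(400,400))]),"d.png")
E
```

```text
time_s: 5.4
ee_pos: [483.3, -290.2, 202.7]
orientation: [0.002, 0.813, 0.582, 0.001]
force: [0.2, -0.1, -3.6]
finger_gap: 0.403
[ 483.30296016 -290.21030971  202.68886326] [ 0.20490557 -0.1416247  -3.55172307] [0.02591562 0.02338635 0.01591927]
```

View pics/d.png

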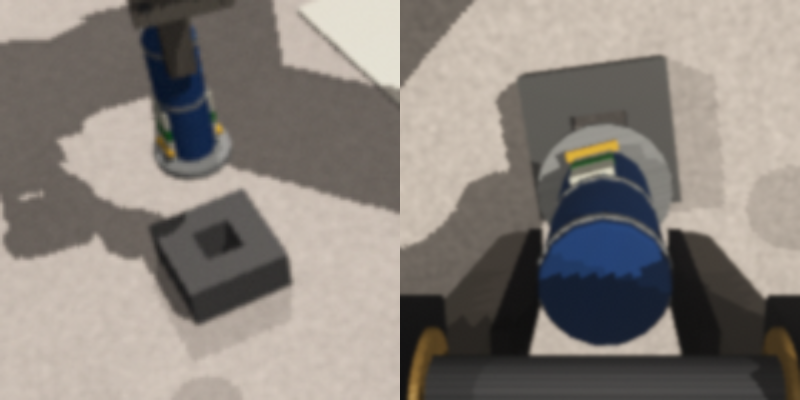

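The gauge is held upright and clear. The cradle's hole shows at about (217,144) in the scene picture.

```bash
python3 -m creep '[[25,-9,0,0,30],[70,-26,0,0,30],[125,-47,0,0,30],[182,-68,0,0,30],[238,-90,0,0,30]]';  python3 -m creep '[[56,-22,0,0,30],[110,-43,0,0,30],[155,-60,0,0,30],[180,-69,0,0,30],[180,-69,0,0,30]]'
python3 - <<'E'
from h import *
s=get_state();print(s['ee_pos'],s['force'])
print("hole",ray(cam("scene"),216.7,143.6,40))
im=grab_frame("top");c=cam("top")
for r in outline_of("top","cradle_top")[:1]:
    k=r["mask"]; ys,xs=np.nonzero(k); print(r["score"],r["extent"],xs.mean(),ys.mean())
cw=cam("wrist"); iw=grab_frame("wrist"); print("red pred",proj(cw,[466,192.5,65]))
for r in outline_of("wrist","red_tip_top"): print(r["score"],r["extent"])
save(np.hstack([cv2.resize(im[185:275,360:450],(400,400)),cv2.resize(iw,(533,400))])[:, :800],"e.png")
E
```

```text
time_s: 6.12
ee_pos: [472.3, -33.3, 198.7]
orientation: [-0.001, 0.813, 0.582, -0.001]
force: [0.6, 0.5, -2.1]
finger_gap: 0.4
time_s: 6.75
ee_pos: [465.3, 158.7, 198.6]
orientation: [-0.0, 0.812, 0.583, -0.001]
force: [0.8, -0.8, -1.4]
finger_gap: 0.406
[465.29037594 158.74246047 198.64245467] [ 0.80361165 -0.77526738 -1.4324164 ]
hole [ 479.13914163 -287.82498223   40.        ]
0.61 [383.1, 203.9, 59.3, 49.9] 411.0516129032258 230.28129032258065
red pred [312.58743851 186.71592394]
0.86 [283.2, 147.6, 60.1, 61.6]
```

View pics/e.png

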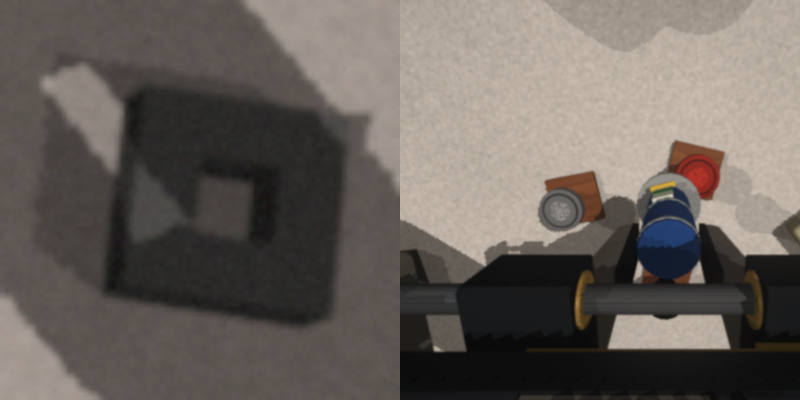

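The red tread shows at about (313,186) in the wrist picture, against a prediction of (312.6,186.7). Next I move over it and hover.

```bash
python3 -m creep '[[20,-7,0,0,30],[32,-11,5,0,30],[32,-11,30,0,30],[32,-11,38,0,30],[32,-11,38,0,30]]'
python3 - <<'E'
from h import *
s=get_state();print(s['ee_pos'],s['force'],s['finger_gap']*91.9)
im=grab_frame("scene"); im2=grab_frame("top")
save(np.hstack([cv2.resize(im[195:315,310:430],(400,400)),cv2.resize(im2[185:305,100:220],(400,400))]),"f.png")
E
```

```text
time_s: 7.58
ee_pos: [466.0, 190.8, 161.8]
orientation: [-0.0, 0.813, 0.582, -0.001]
force: [-0.0, -0.2, -3.0]
finger_gap: 0.409
[466.0062243  190.84090741 161.81515512] [-0.04423665 -0.20112388 -3.04952391] 37.58630053849525
```

View pics/f.png

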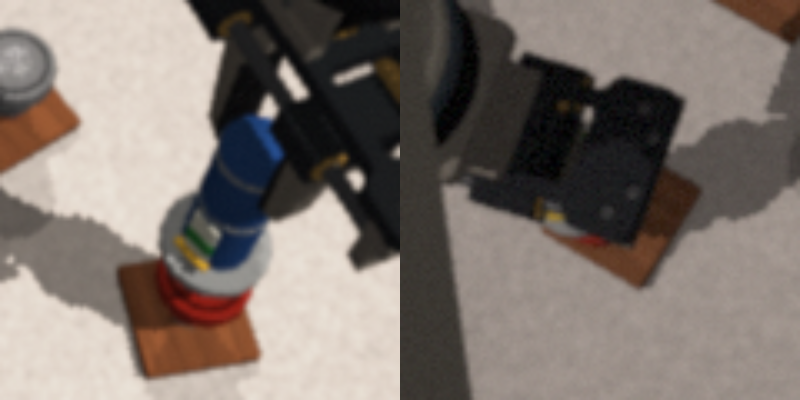

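The gauge hangs upright over the red tread, with its foot centred on it. I'll press in stages and read the force.

```bash
python3 -m creep '[[1.5,0,6,0,30],[1.5,0,10,0,30],[1.5,0,15,0,30],[1.5,0,19,0,30],[1.5,0,19,0,30]]'; python3 -c "
from h import *
s=get_state();print(s['ee_pos'],s['force'],s['finger_gap']*91.9)"
```

```text
time_s: 8.3
ee_pos: [466.9, 192.8, 143.2]
orientation: [-0.0, 0.813, 0.582, 0.0]
force: [1.3, 0.7, 0.8]
finger_gap: 0.403
[466.91591887 192.84375361 143.17149764] [1.27589313 0.65453056 0.84899677] 37.02507749456882
```

```bash
python3 -m creep '[[0,0,4,0,30],[0,0,8,0,30],[0,0,11,0,30],[0,0,11,0,30],[0,0,11,0,30]]'
python3 - <<'E'
from h import *
s=get_state();print(s['ee_pos'],s['force'],s['finger_gap']*91.9)
im=grab_frame("scene"); save(cv2.resize(im[215:305,320:410],(500,500),interpolation=2),"g.png")
E
```

```text
time_s: 8.93
ee_pos: [467.0, 192.8, 132.5]
orientation: [0.0, 0.813, 0.582, 0.0]
force: [0.1, -0.0, 3.6]
finger_gap: 0.409
[467.01306997 192.84846634 132.46907835] [ 0.10393695 -0.01766765  3.56522773] 37.5695532925254
```

View pics/g.png

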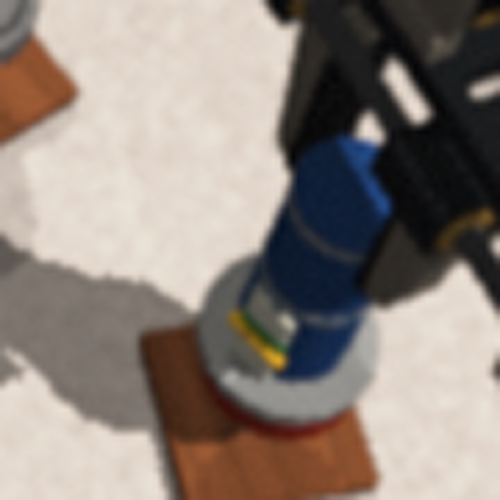

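The pointer now overlaps the green band from below. Force is up about 6 N, so I hold here for over a second.

```bash
for i in 1 2; do python3 -m creep '[[0,0,0,0,30],[0,0,0,0,30],[0,0,0,0,30],[0,0,0,0,30],[0,0,0,0,30]]'; done
python3 - <<'E'
from h import *
im=grab_frame("wrist"); f=[]
for _ in range(4): f.append(get_state()["force"][2]); grab_frame("scene")
print(f)
save(cv2.resize(im[170:270,210:350],(700,500),interpolation=2),"i.png")
E
```

```text
time_s: 9.6
ee_pos: [466.9, 192.8, 132.3]
orientation: [-0.0, 0.813, 0.582, 0.0]
force: [0.3, 1.0, 1.9]
finger_gap: 0.402
time_s: 10.22
ee_pos: [466.9, 192.8, 132.3]
orientation: [0.0, 0.813, 0.582, 0.0]
force: [0.0, 0.4, 2.8]
finger_gap: 0.406
[np.float64(2.6044441957058324), np.float64(1.887526355205702), np.float64(1.3445700603535127), np.float64(2.8237233260539316)]
```

View pics/i.png

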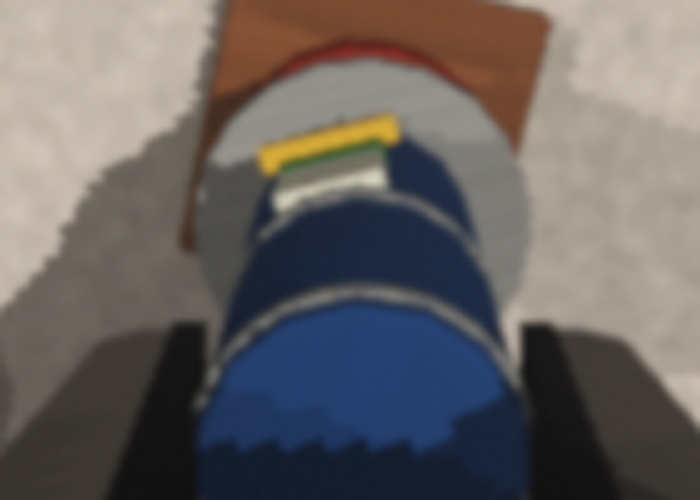

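Mean force change is about 4.8 N, so the pin is back about 13–14 mm. The pointer covers part of the green band. It has been held over 1.5 s, so I lift and return.

```bash
python3 -m creep '[[0,0,-8,0,30],[0,0,-25,0,30],[0,0,-50,0,30],[0,0,-68,0,30],[0,0,-68,0,30]]';python3 -m creep '[[-25,9,0,0,30],[-70,26,0,0,30],[-125,47,0,0,30],[-182,68,0,0,30],[-238,89,0,0,30]]';  python3 -m creep '[[-56,21,0,0,30],[-112,42,0,0,30],[-165,61,0,0,30],[-200,75,0,0,30],[-213,80,0,0,30]]'; python3 -m creep '[[0,0,0,0,30],[0,0,0,0,30],[0,0,0,0,30]]'; python3 -c "
from h import *
s=get_state();print(s['ee_pos'],s['force'],s['qvel'])"
```

```text
time_s: 11.1
ee_pos: [467.5, 193.0, 202.0]
orientation: [0.0, 0.813, 0.582, 0.001]
force: [0.3, -0.0, -2.7]
finger_gap: 0.401
time_s: 11.72
ee_pos: [473.3, -63.0, 199.7]
orientation: [-0.0, 0.813, 0.582, -0.0]
force: [0.6, 0.1, -2.1]
finger_gap: 0.407
time_s: 12.35
ee_pos: [480.3, -290.2, 199.4]
orientation: [-0.001, 0.814, 0.581, -0.0]
force: [-0.7, 0.5, -1.8]
finger_gap: 0.405
time_s: 12.72
ee_pos: [481.3, -287.3, 200.4]
orientation: [-0.0, 0.813, 0.582, 0.0]
force: [0.1, 0.1, -2.1]
finger_gap: 0.406
[ 481.25459353 -287.33778529  200.35479625] [ 0.09787779  0.09795406 -2.14381243] [-0.00261093  0.00055309 -0.00250767 -0.00126938 -0.00072594 -0.00151248]
```

```bash
python3 -m creep '[[-1.8,0,10,0,30],[-1.8,0,40,0,30],[-1.8,0,75,0,30],[-1.8,0,93,0,30],[-1.8,0,95,0,30]]'; python3 -m creep '[[0,0,2,0,30],[0,0,4,0,30],[0,0,4.5,0,30],[0,0,4.5,0,30]]'
python3 - <<'E'
from h import *
s=get_state();print(s['ee_pos'],s['force'],s['wrist_torque'])
im=grab_frame("scene"); im2=grab_frame("wrist")
save(np.hstack([cv2.resize(im[60:200,140:280],(400,400)),cv2.resize(im2[120:320,180:380],(400,400))]),"j.png")
E
```

```text
time_s: 13.35
ee_pos: [479.9, -289.7, 104.1]
orientation: [-0.001, 0.813, 0.582, -0.0]
force: [-0.2, -0.6, -2.0]
finger_gap: 0.407
time_s: 13.85
ee_pos: [480.8, -290.4, 101.2]
orientation: [0.0, 0.813, 0.582, 0.0]
force: [0.3, -0.8, -1.9]
finger_gap: 0.405
[ 480.77742922 -290.44174528  101.19970934] [ 0.31802993 -0.8032821  -1.85257545] [ 0.01810074  0.01629979 -0.04112474]
```

View pics/j.png

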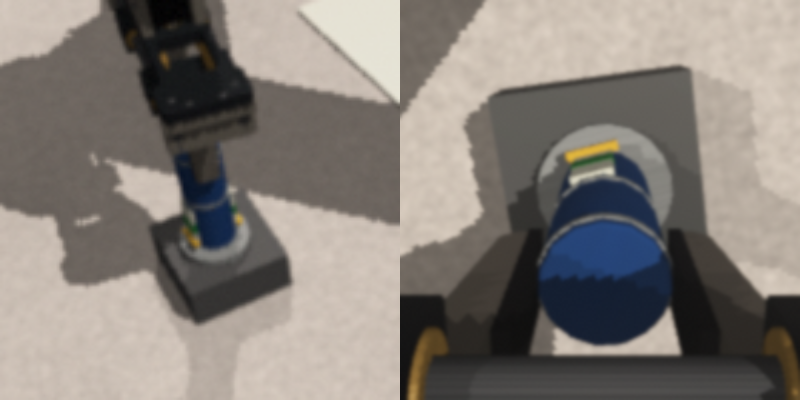

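The gauge is centred, with its foot about 1 mm above the rim and the pointer at the bottom. I set it down, open and retreat straight up.

```bash
python3 -m creep '[[0,0,1,0,30],[0,0,1.3,0,30],[0,0,1.3,0,30],[0,0,1.3,0,40],[0,0,1.3,0,50]]'; python3 -m creep '[[0,0,0,0,70],[0,0,0,0,90],[0,0,0,0,90],[0,0,0,0,90],[0,0,0,0,90]]';python3 -m creep '[[0,0,-10,0,90],[0,0,-50,0,90],[0,0,-100,0,90],[0,0,-140,0,90],[0,0,-140,0,90]]'; python3 -m creep '[[0,0,0,0,90],[0,0,0,0,90]]'
python3 - <<'E'
from h import *
s=get_state();print(s['ee_pos'],s['force'],s['finger_gap'])
c=cam("wrist"); im2=grab_frame("wrist"); im=grab_frame("scene")
print([(r["score"],r["extent"]) for r in outline_of("wrist","gauge_grip")],proj(c,[480.5,-289.5,150]),proj(c,[479,-289,40]))
save(np.hstack([cv2.resize(im[60:200,140:280],(400,400)),cv2.resize(im2[120:320,180:380],(400,400))]),"k.png")
E
```

```text
time_s: 14.58
ee_pos: [480.7, -290.4, 99.6]
orientation: [0.0, 0.813, 0.582, 0.0]
force: [-0.3, 0.5, 0.1]
finger_gap: 0.521
time_s: 15.2
ee_pos: [480.6, -290.3, 99.5]
orientation: [-0.0, 0.813, 0.582, 0.0]
force: [0.1, 0.0, -0.1]
finger_gap: 0.977
time_s: 15.82
ee_pos: [482.5, -291.5, 243.7]
orientation: [0.003, 0.813, 0.582, 0.001]
force: [0.3, -0.3, -0.6]
finger_gap: 0.979
time_s: 16.08
ee_pos: [479.8, -289.9, 238.2]
orientation: [-0.001, 0.813, 0.582, -0.0]
force: [0.8, -0.3, -0.3]
finger_gap: 0.979
[ 479.81591203 -289.87433157  238.20315411] [ 0.83367693 -0.25051988 -0.25322136] 0.978673160458251
[(0.83, [258.2, 165.6, 50.0, 58.7])] [283.24168674 205.62743866] [282.8432878  186.43798867]
```

View pics/k.png

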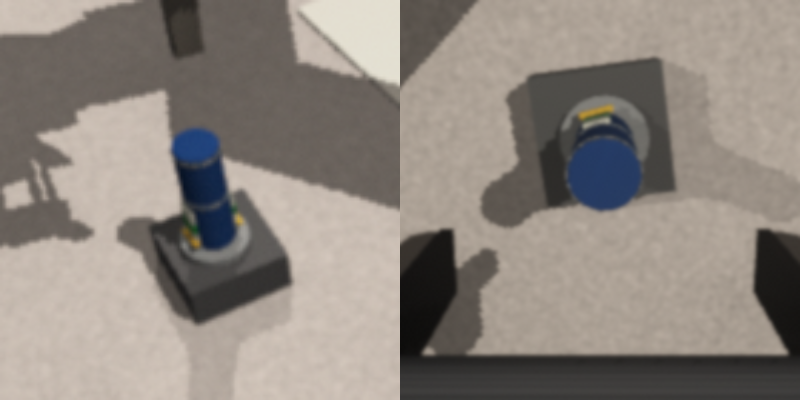

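The gauge stands upright and centred on the cradle with its pointer down, and the gripper is clear. I'm handing in.

```bash
python3 -m creep '[[0,0,0,0,90],[0,0,0,0,90]]'; python3 -c "
from plant import *
print(close_job())"
```

```text
time_s: 16.48
ee_pos: [480.5, -290.3, 239.3]
orientation: [-0.0, 0.813, 0.582, -0.0]
force: [0.1, -0.8, 0.1]
finger_gap: 0.981
the job is handed in; nothing more can be done
None
```

The red tip is checked and the gauge is back on its cradle. I handed the job in at about 16.5 s, and no verdict is reported.

- **Press:** I pushed the gauge down about 18 mm on the middle of the red tread and held it for over 1.5 s. The force rose about 4.8 N on average, which puts the pin about 13–14 mm back. The force readings scatter by about 1 N. The pictures showed the pointer overlapping the lower part of the green band, not clearly in its middle.
- **Return:** The last pictures show the gauge upright on the cradle, pointer at the bottom and foot on the rim. It sits within about 3 mm of the hole's centre, by my estimate from the cameras. The gripper was open about 90 mm above the gauge and the wrist force was near zero.
- **Disagreement:** The different cameras' estimates of the cradle's centre differed by 2–3 mm, well inside the 14 mm allowed. No check failed.

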